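Sockets back on the rail by size

ROBOT

A 6-joint arm with a two-finger parallel gripper is mounted at the origin on a cart in front of the work surface, level with it; the furniture and walls round the work are solid. World frame = base frame: x ahead of the robot, y to its left, z up, the work surface at z = 0. Lengths are in m, angles in rad, forces in N, time in s.
With the tool pointing down it reaches from about 0.225 to 0.875 m from the base axis. Payload 3.4 kg.
Tool frame: the origin (TCP) lies at the very end of the fingers, on their centre line; the grasp point (between the pads) lies 19 mm behind it; z points along the fingers, y is the line along which they close (so a half turn about z gives the same grasp; the last joint's range is limited). The gripper opens to 85 mm and grips with 20 to 120 N. Pads are 22 mm wide; open, the fingers measure 114 mm over their backs; the gripper's body (76 mm by 85 mm) begins 54 mm behind the grasp point. The pads swing forward as they close: fully open they stand 13 mm farther back than shut.
Start: joints at [1.151, 0.276, 1.505, -0, 1.361, -0.121], TCP at [0.169, 0.55, 0.231] pointing down, gripper open.
Joint ranges: [-2.89, 2.89], [-0.75, 2.08], [0.22, 2.7], [-1.18, 4.32], [0.11, 2.71], [-2.7, 2.7]. Speed limits (rad/s): [2.57, 2.57, 3.14, 3.14, 3.14, 3.14].

INTERFACE

Orientations are given as a unit quaternion [w, x, y, z].
In Python, from rig import manip, get_image, camera_info gives the robot as it stands. The module is installed in compiled form; this text tells all that it offers.
- The arm moves only by the shell command python3 -m crank 'ROWS' [FORCE]. ROWS is a JSON object of lists of equal length, an entry for each row: "translation": the shift along the tool's x, y, z in mm, a list of three; "roll": the turn about the tool's z in rad; "fingers": the opening, from 0 (shut) to 1 (fully open). A call has 1 to 8 rows; each row shifts and turns the commanded pose from where the row before left it, along the tool's axes as they then stand; what a row does not reach is not made up. A row lasts 1/10 s, in which the tool goes at most 50 mm and 8.59 degrees, less where a joint would pass 70% of its speed; a pose out of reach is approached as far as the arm can. A call is refused whole if a number of a shift passes 50 or a number of a turn 0.15, either way. A call with a gripper value outside its range is refused whole. The fingers move at their own pace and stop on an object; FORCE is the grip in N (left out, the last holds). Time passes only in rows, so rows that do not move let the fingers close. It gives the time, the measured TCP pose, the force, the opening and the grip force at its end, in the units of the state.
- manip.get_state(): the state, without advancing time (a new reading comes with each control period).
- get_image(name): name is "side" or "top"; returns the picture (400x640x3 uint8, blue, green, red); there is no depth.
- camera_info(name): a dict with "mtx" (3x3 intrinsics, pixels), "D" ([k1, k2, p1, p2, k3] as OpenCV has them; the pictures are not rectified), "rvec" (rotation vector, rad) and "tvec" (3), from world to camera coordinates, as OpenCV has them. Camera axes: x right, y down, z forward; pixel columns grow to the right and rows downward; lengths in m; the calibration is good to about 2 mm. A picture is of the moment at which its call begins. camera_info takes no time and is no camera call.
- manip.sign_off(): hands the job in; it is judged then, once.
The state is a dict: "clock": time; "qpos": joint angles; "qd": joint speeds; "effort": joint torques, N m; "position": TCP position; "ee_rot": TCP orientation; "contact_force": force on the tool from outside, world axes, zero at the start; "moment": the same for the moment, N m; "width": finger opening in m; "gripper_force": force on a finger pad.
Only numpy, scipy, OpenCV 4.12 (cv2) and the standard library are available. Lean on these libraries where they do the work, as an engineer would, in place of code of your own. Each camera call takes 0.05 s, during which the arm holds its last target. There are 200 camera calls.

TASK

Line the four loose chrome sockets up on the socket rail in order of size, one to a pad: the widest on the pad beside the rail's hanging loop, then each next narrower one, down to the narrowest on the pad at the plain end. Stand each upright, mouth up as it stands now, in the middle of its pad, and leave the ratchet and the pliers where they lie.

Things in the scene. Friction and masses are not known exactly. Their poses are not given: they have to be found in the camera images.
- socket_xl_mid (a point): the widest of four loose chrome wrench sockets (plain round cylinders with an open hexagon mouth in the top): 45 mm diameter, 50 mm tall, standing upright, mouth up, on the bench top. The point is its centre, half-way up; z runs along its axis towards the mouth
- socket_l_mid (a point): the second widest of four loose chrome wrench sockets (plain round cylinders with an open hexagon mouth in the top): 36 mm diameter, 44 mm tall, standing upright, mouth up, on the bench top. The point is its centre, half-way up; z runs along its axis towards the mouth
- socket_m_mid (a point): the third widest of four loose chrome wrench sockets (plain round cylinders with an open hexagon mouth in the top): 28 mm diameter, 38 mm tall, standing upright, mouth up, on the bench top. The point is its centre, half-way up; z runs along its axis towards the mouth
- socket_s_mid (a point): the narrowest of four loose chrome wrench sockets (plain round cylinders with an open hexagon mouth in the top): 20 mm diameter, 34 mm tall, standing upright, mouth up, on the bench top. The point is its centre, half-way up; z runs along its axis towards the mouth
- pad_1_top (a point): the round black pad beside the rail's hanging loop; flat, 52 mm diameter. The point is the middle of its top face, 17 mm above the bench top; x runs along the rail towards the hanging loop. The pad cannot move. The rail is a fixed flat aluminium bar, 262 mm long, 56 mm wide and 12 mm high, carrying four such pads in a row 56 to 72 mm apart; a black wire-like loop 42 mm wide stands out level from one end
- pad_2_top (a point): the round black pad second from the hanging loop; flat, 52 mm diameter. The point is the middle of its top face, 17 mm above the bench top; x runs along the rail towards the hanging loop. The pad cannot move
- pad_3_top (a point): the round black pad third from the hanging loop; flat, 52 mm diameter. The point is the middle of its top face, 17 mm above the bench top; x runs along the rail towards the hanging loop. The pad cannot move
- pad_4_top (a point): the round black pad at the rail's plain end, farthest from the hanging loop; flat, 52 mm diameter. The point is the middle of its top face, 17 mm above the bench top; x runs along the rail towards the hanging loop. The pad cannot move
- ratchet: ratchet handle with a black grip, 194 mm long, 28 mm high, lying loose beyond the sockets; a bystander. Origin: the middle of its underside; y along it
- pliers: red-handled pliers, 157 mm long, 14 mm high, lying loose at the bench's front edge; a bystander. Origin: the middle of its underside; y along them
Things that resemble listed ones, but are neither listed nor needed, are in the scene too. What is shaped like the part that bears socket_m_mid but brown, green or red is not meant.

How it is judged:
By the outcome, as a careful person would: the job done as asked, in the order asked, and still so for the second after the job is handed in, with the robot touching nothing.
It also fails if it takes over 112 s, if anything falls off the work surface, if the arm or the gripper's body presses on something with over 40 N, if the wrist force passes 120 N, or if a joint passes its speed limit or range.

## Working session

There is one attempt and no reset: what is moved stays moved. The work goes in short steps, Python scripts to look and compute and a shell command to move; the robot and the scene stay as the last step left them, time stands still between calls to the robot, and variables do not carry over. Pictures are saved under pics/ and viewed, at most 14 in all, crops included, and the job is handed in when it is done.

```bash
mkdir -p pics; python3 - <<'E'
from rig import manip,get_image,camera_info
import cv2
for n in("top","side"):
    cv2.imwrite(f"pics/{n}0.png",get_image(n)); print(n,camera_info(n))
print(manip.get_state())
E
```

```text
top {'mtx': array([[387.9734459 ,   0.        , 325.62906835],
       [  0.        , 387.9734459 , 199.15065538],
       [  0.        ,   0.        ,   1.        ]]), 'D': array([0.02201576, 0.        , 0.        , 0.        , 0.        ]), 'rvec': array([ 2.18446938, -2.13822082,  0.06538435]), 'tvec': array([0.00552124, 0.53741737, 0.87807166])}
side {'mtx': array([[405.86395055,   0.        , 317.4739597 ],
       [  0.        , 405.86395055, 191.0545059 ],
       [  0.        ,   0.        ,   1.        ]]), 'D': array([-0.05631844,  0.        ,  0.        ,  0.        ,  0.        ]), 'rvec': array([ 1.92835569, -0.3329201 ,  0.21733745]), 'tvec': array([-0.49948216,  0.1029464 ,  0.84568554])}
{'clock': 0.1, 'qpos': array([ 1.15097700e+00,  2.76528617e-01,  1.50603458e+00,  1.42302526e-05,
        1.36067966e+00, -1.20995814e-01]), 'qd': array([-0.00053004,  0.00057493, -0.00432594, -0.00048512,  0.00055849,
        0.00148938]), 'effort': array([ 2.16517416e-03, -4.17698550e+01, -2.46404314e+01, -8.26130963e-05,
        5.73782439e-03,  1.24366416e-06]), 'position': array([0.16907992, 0.54908003, 0.23051682]), 'ee_rot': array([-2.27108443e-04,  1.48857891e-01,  9.88858255e-01, -7.93257861e-04]), 'contact_force': array([ 0.2444956 , -0.19423476, -0.17415597]), 'moment': array([ 0.0091534 ,  0.01833603, -0.01438374]), 'gripper_force': 0.0, 'width': 0.08553752581301871}
```

View pics/top0.png

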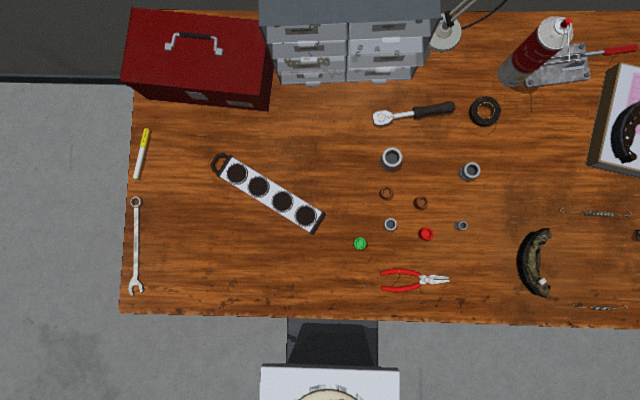

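View pics/side0.png

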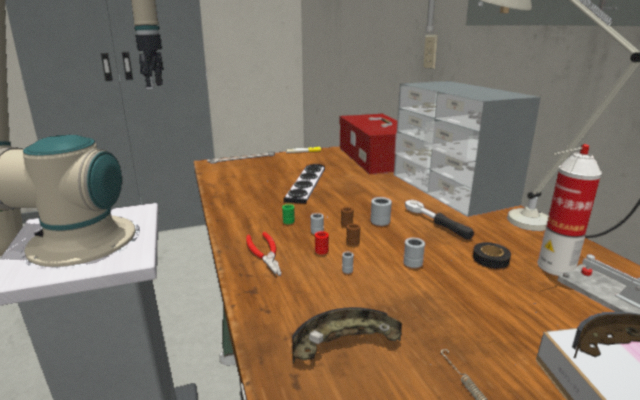

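The top view shows these candidates. Chrome: XL at about (392,157), L (470,171), M (391,225), S (461,226). Lookalikes to leave alone: brown (387,193) and (421,202), red (426,234), green (360,243), plus a black tape ring at (485,110). The rail's loop is at (219,162), with pads at (237,173), (259,187), (282,201) and (305,215). Next is a close crop to check this choice.

```bash
cat > h.py <<'E'
import numpy as np,cv2
from rig import manip,get_image,camera_info
def cam(n):
    c=camera_info(n);R=cv2.Rodrigues(c["rvec"])[0];return c,R,-R.T@c["tvec"]
def p2w(n,uv,z):
    c,R,o=cam(n)
    q=cv2.undistortPoints(np.array(uv,float).reshape(-1,1,2),c["mtx"],c["D"]).reshape(-1,2)
    d=np.c_[q,np.ones(len(q))]@R
    return o+d*((z-o[2])/d[:,2])[:,None]
def w2p(n,P):
    c=camera_info(n);return cv2.projectPoints(np.array(P,float).reshape(-1,1,3),c["rvec"],c["tvec"],c["mtx"],c["D"])[0].reshape(-1,2)
E
python3 - <<'E'
from h import *
im=cv2.imread("pics/top0.png")
a=cv2.resize(im[135:265,345:495],None,fx=4,fy=4,interpolation=cv2.INTER_CUBIC)
b=cv2.resize(im[145:240,205:330],None,fx=6,fy=6,interpolation=cv2.INTER_CUBIC)
cv2.imwrite("pics/a.png",a);cv2.imwrite("pics/b.png",b)
print(cam("top")[2],cam("side")[2])
print(w2p("top",[[.169,.55,.231],[0,0,0]]),w2p("side",[[.169,.55,.231],[0,0,0]]))
for uv,z in(((392,157),.05),((470,171),.044),((391,225),.038),((461,226),.034)):print(p2w("top",uv,z))
print(p2w("top",[(237,173),(259,187),(282,201),(305,215)],.017))
E
```

```text
[ 0.45663225 -0.01020444  0.92262701] [ 0.22571814 -0.871365    0.40624966]
[[  7.40392617 395.47652999]
 [328.0887334  438.5654934 ]] [[155.30030174  90.5361585 ]
 [ 82.67041751 239.4489853 ]]
[[ 0.63388105 -0.13217287  0.05      ]]
[[ 0.60579519 -0.30827627  0.044     ]]
[[ 0.48017368 -0.13277388  0.038     ]]
[[ 0.48160163 -0.2903774   0.034     ]]
[[0.59585246 0.22887939 0.017     ]
 [0.56346333 0.17525369 0.017     ]
 [0.53140192 0.11971145 0.017     ]
 [0.49963967 0.06466348 0.017     ]]
```

View pics/a.png

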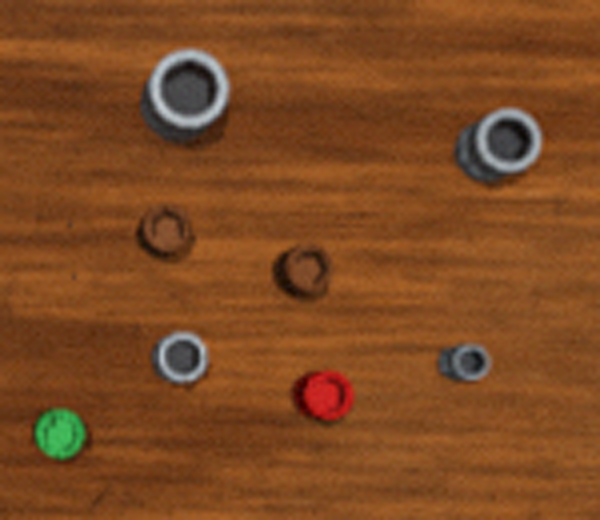

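View pics/b.png

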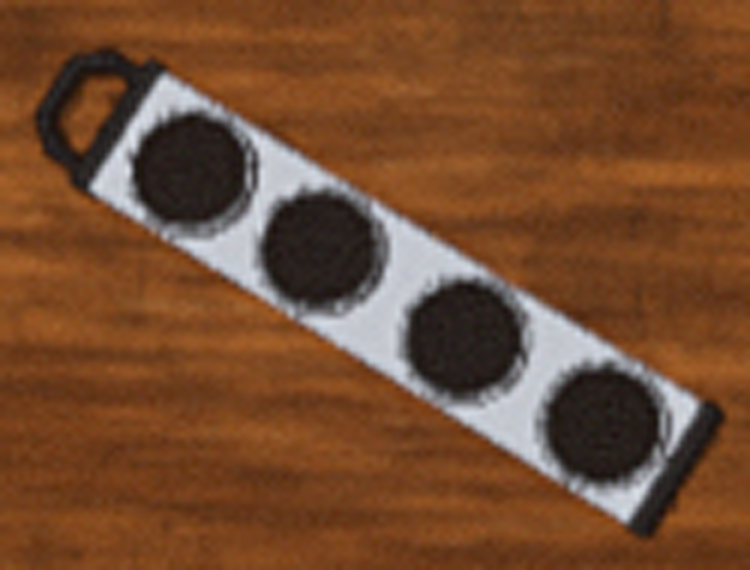

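The crops confirm four chrome sockets. In crop a, XL is at (188,90), L at (508,142), M at (182,357) and S at (470,362), and the painted lookalikes are clearly distinct. In crop b, the loop is at the upper left. I'll now fit the centres precisely.

```bash
cat >> h.py <<'E'
def err(P,im):pass
E
python3 - <<'E'
from h import *
from scipy.optimize import minimize
im=cv2.imread("pics/top0.png")
g=cv2.cvtColor(im,cv2.COLOR_BGR2GRAY).astype(float);hsv=cv2.cvtColor(im,cv2.COLOR_BGR2HSV)
t=np.linspace(0,2*np.pi,90,endpoint=False)
def ring(n,x,y,z,r):return w2p(n,np.c_[x+r*np.cos(t),y+r*np.sin(t),np.full(90,z)])
def samp(a,p):return cv2.remap(a.astype(np.float32),p[:,0].astype(np.float32),p[:,1].astype(np.float32),cv2.INTER_LINEAR).ravel()
# low saturation & bright => rim; contrast just inside outer edge vs outside
f=g-hsv[...,1]*.7
for n,x,y,z,r in(("XL",.634,-.132,.05,.0225),("L",.606,-.308,.044,.018),("M",.480,-.133,.038,.014),("S",.4816,-.29,.034,.010)):
    c=lambda v:-(samp(f,ring("top",*v,z,r-.0018)).mean()-.5*samp(f,ring("top",*v,z,r+.003)).mean())
    o=min((minimize(c,[x+a,y+b],method="Nelder-Mead",options=dict(initial_simplex=[[x+a,y+b],[x+a+.004,y+b],[x+a,y+b+.004]])) for a in(-.004,0,.004) for b in(-.004,0,.004)),key=lambda o:o.fun)
    print(n,o.x.round(4),-o.fun, w2p("top",[*o.x,z]).round(1))
P=[]
for x,y in((.596,.229),(.563,.175),(.531,.12),(.4996,.0647)):
    c=lambda v:samp(g,ring("top",*v,.017,.0235)).mean()-samp(g,ring("top",*v,.017,.0275)).clip(0,150).mean()
    o=minimize(c,[x,y],method="Nelder-Mead",options=dict(initial_simplex=[[x,y],[x+.004,y],[x,y+.004]]));P.append(o.x);print(o.x.round(4),o.fun)
P=np.array(P);print(np.linalg.norm(np.diff(P,axis=0),axis=1))
# white bar
m=((g>150)&(hsv[...,1]<60)).astype(np.uint8);m[:, :210]=0;m[:,330:]=0;m[:145]=0;m[240:]=0
cs=max(cv2.findContours(m,0,1)[0],key=cv2.contourArea);R=cv2.minAreaRect(cs);print(p2w("top",R[0],.012),p2w("top",cv2.boxPoints(R),.012).round(4))
d=P[0]-P[3];print("dir",np.arctan2(d[1],d[0]))
E
```

```text
XL [ 0.6347 -0.1319] 162.65176391601562 [[391.9 156.6]]
L [ 0.6093 -0.3124] 157.95863342285156 [[471.8 169.5]]Traceback (most recent call last):
  File "<stdin>", line 12, in <module>
  File "<stdin>", line 12, in <genexpr>
    res = _minimize_neldermead(fun, x0, args, callback, bounds=bounds,
                               **options)
    fxr = func(xr)
    fx = function(np.copy(x), *(wrapper_args + args))
  File "<stdin>", line 11, in <lambda>
  File "<stdin>", line 6, in ring
  File "h.py", line 11, in w2p
    c=camera_info(n);return cv2.projectPoints(np.array(P,float).reshape(-1,1,3),c["rvec"],c["tvec"],c["mtx"],c["D"])[0].reshape(-1,2)
ValueError: time passes only in moves, steps and waits
```

```bash
python3 -m crank '{"translation":[[0,0,0],[0,0,0],[0,0,0],[0,0,0],[0,0,0],[0,0,0],[0,0,0],[0,0,0]],"roll":[0.15,0.15,0.15,0.15,0.15,0.15,0.15,0.15],"fingers":[1,1,1,1,1,1,1,1]}' 40
```

```text
clock: 0.9
position: [0.1691, 0.5492, 0.2308]
ee_rot: [0.0, 0.683, 0.73, -0.001]
contact_force: [-0.5, -0.7, -0.0]
width: 0.0855
gripper_force: 0.0
```

```bash
cat > h.py <<'E'
import numpy as np,cv2,functools
from rig import manip,get_image,camera_info
camera_info=functools.cache(camera_info)
def cam(n):
    c=camera_info(n);R=cv2.Rodrigues(c["rvec"])[0];return c,R,-R.T@c["tvec"]
def p2w(n,uv,z):
    c,R,o=cam(n)
    q=cv2.undistortPoints(np.array(uv,float).reshape(-1,1,2),c["mtx"],c["D"]).reshape(-1,2)
    d=np.c_[q,np.ones(len(q))]@R
    return o+d*((z-o[2])/d[:,2])[:,None]
def w2p(n,P):
    c=camera_info(n);return cv2.projectPoints(np.array(P,float).reshape(-1,1,3),c["rvec"],c["tvec"],c["mtx"],c["D"])[0].reshape(-1,2)
def go(x,y,z):  # tool-axes shift in mm from the present pose to x,y,z
    s=manip.get_state();w,a,b,c=s["ee_rot"]
    from scipy.spatial.transform import Rotation as Ro
    R=Ro.from_quat([a,b,c,w]).as_matrix()
    print("phi",np.arctan2(R[1,1],R[0,1]).round(4),"tilt",R[2,:2].round(4),"shift mm",(R.T@(np.array([x,y,z])-s["position"])*1000).round(1),"q",s["qpos"].round(2),"t",s["clock"])
E
cat > fit.py <<'E'
from h import *
from scipy.optimize import minimize
t=np.linspace(0,2*np.pi,90,endpoint=False)
def ring(n,x,y,z,r):return w2p(n,np.c_[x+r*np.cos(t),y+r*np.sin(t),np.full(90,z)])
def samp(a,p):return cv2.remap(a.astype(np.float32),p[:,0].astype(np.float32),p[:,1].astype(np.float32),cv2.INTER_LINEAR).ravel()
def nm(c,x,y,s):return minimize(c,[x,y],method="Nelder-Mead",options=dict(initial_simplex=[[x,y],[x+s,y],[x,y+s]]))
def socket(im,x,y,z,r):
    g=cv2.cvtColor(im,cv2.COLOR_BGR2GRAY).astype(float);f=g-cv2.cvtColor(im,cv2.COLOR_BGR2HSV)[...,1]*.7
    c=lambda v:-(samp(f,ring("top",*v,z,r-.0018)).mean()-.5*samp(f,ring("top",*v,z,r+.003)).mean())
    return min((nm(c,x+a,y+b,.004) for a in(-.004,0,.004) for b in(-.004,0,.004)),key=lambda o:o.fun)
E
python3 - <<'E'
from fit import *
im=cv2.imread("pics/top0.png")
g=cv2.cvtColor(im,cv2.COLOR_BGR2GRAY).astype(float);hsv=cv2.cvtColor(im,cv2.COLOR_BGR2HSV)
for n,x,y,z,r in(("XL",.634,-.132,.05,.0225),("L",.606,-.308,.044,.018),("M",.480,-.133,.038,.014),("S",.4816,-.29,.034,.010)):
    o=socket(im,x,y,z,r);print(n,o.x.round(4),-o.fun,w2p("top",[*o.x,z]).round(1))
P=[]
for x,y in((.596,.229),(.563,.175),(.531,.12),(.4996,.0647)):
    c=lambda v:samp(g,ring("top",*v,.017,.0235)).mean()-samp(g,ring("top",*v,.017,.0275)).clip(0,150).mean()
    o=nm(c,x,y,.004);P.append(o.x);print(o.x.round(4),o.fun,w2p("top",[*o.x,.017]).round(1))
P=np.array(P);print(np.linalg.norm(np.diff(P,axis=0),axis=1))
m=((g>150)&(hsv[...,1]<60)).astype(np.uint8);m[:, :210]=0;m[:,330:]=0;m[:145]=0;m[240:]=0
cs=np.vstack(cv2.findContours(m,0,1)[0]);R=cv2.minAreaRect(cs);print(p2w("top",R[0],.012),p2w("top",cv2.boxPoints(R),.012).round(4))
d=P[0]-P[3];print("dir",np.arctan2(d[1],d[0]))
a=cv2.imread("pics/side0.png")
def mark(n,a,k):
    a=cv2.resize(a,None,fx=k,fy=k,interpolation=cv2.INTER_CUBIC)
    for p in P:cv2.polylines(a,[np.int32(ring(n,*p,.017,.026)*k)],1,(0,255,0))
    for x,y,z,r in((.6347,-.1319,.05,.0225),(.607,-.309,.044,.018),(.480,-.133,.038,.014),(.4816,-.29,.034,.010)):
        cv2.polylines(a,[np.int32(ring(n,x,y,z,r)*k)],1,(255,0,255))
    return a
s=mark("side",a,4)[600:1120,1100:1760]
u=mark("top",im,3)[400:750,600:1440]
cv2.imwrite("pics/ms.png",s);cv2.imwrite("pics/mt.png",cv2.resize(u,(800,333)))
go(.6347,-.1319,.15)
E
```

```text
XL [ 0.6347 -0.1319] 162.65176391601562 [[391.9 156.6]]
L [ 0.6093 -0.3124] 157.95863342285156 [[471.8 169.5]]
M [ 0.483  -0.1308] 161.19020080566406 [[390.1 223.7]]
S [ 0.4836 -0.2938] 100.80924987792969 [[462.5 225.2]]
[0.5943 0.2283] -62.64459228515625 [[237.2 173.6]]
[0.5644 0.1764] -59.569007873535156 [[258.5 186.6]]
[0.5305 0.1178] -49.007728576660156 [[282.8 201.4]]
[0.499  0.0628] -41.70124816894531 [[305.8 215.3]]
[0.05994287 0.06762694 0.06336738]
[[0.54783812 0.14895949 0.012     ]] [[0.5875 0.2723 0.012 ]
 [0.6364 0.2449 0.012 ]
 [0.5087 0.0272 0.012 ]
 [0.4612 0.055  0.012 ]]
dir 1.0480090867394085
phi 0.0658 tilt [-0.001  -0.0005] shift mm [-710.2  419.8   81.3] q [ 1.15  0.28  1.51 -0.    1.36  1.09] t 0.9
```

View pics/ms.png

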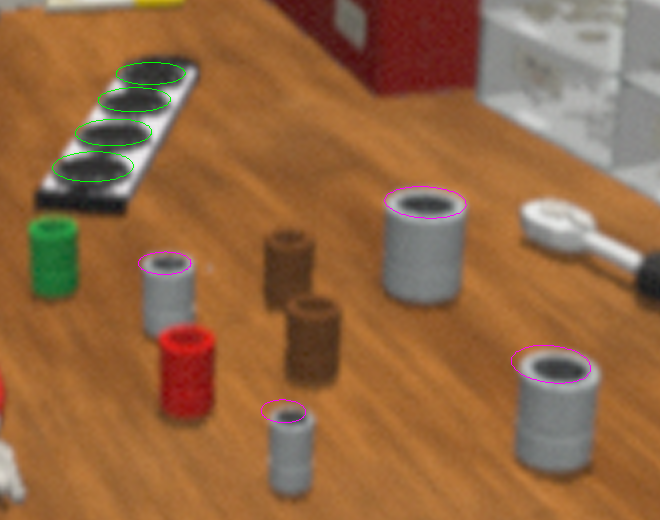

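View pics/mt.png

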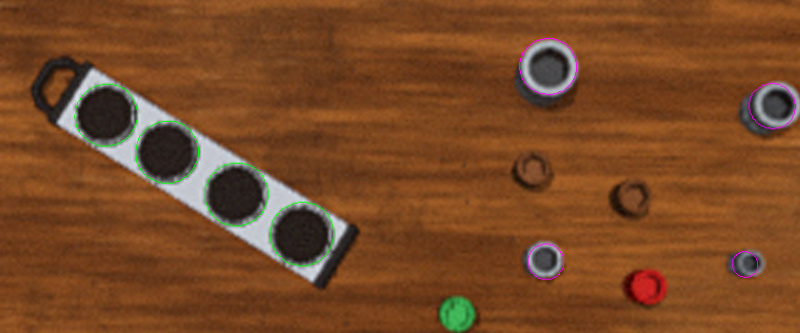

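The overlays agree in both views. The pad rings and the XL ring sit on their targets. The L, M and S rings drawn from my rough guesses are off by a few mm, and the fitted centres correct that. Pad pitches are 60, 68 and 63 mm, within the stated 56–72 mm. Starting the move.

```bash
python3 -m crank '{"translation":[[0,0,0],[0,0,0],[0,0,0],[0,0,0],[0,0,0]],"roll":[0.15,0.15,0.15,0.139,0],"fingers":[1,1,1,1,1]}'; python3 -c "
from h import *
go(.6347,-.1319,.15)"
```

```text
clock: 1.4
position: [0.1692, 0.5493, 0.2308]
ee_rot: [0.0, 0.864, 0.503, -0.0]
contact_force: [-0.6, -0.2, -0.2]
width: 0.0858
gripper_force: 0.0
phi -0.5167 tilt [-0.001   0.0001] shift mm [-362.1  741.3   81.2] q [1.15 0.28 1.51 0.   1.36 1.67] t 1.4
```

```bash
R='x'; python3 -m crank '{"translation":[[-20,40,0],[-20,40,0],[-20,40,0],[-20,40,0],[-20,40,0],[-20,40,0],[-20,40,0],[-20,40,0]],"roll":[0,0,0,0,0,0,0,0],"fingers":[1,1,1,1,1,1,1,1]}'
python3 -m crank '{"translation":[[-20,40,0],[-20,40,0],[-20,40,0],[-20,40,0],[-20,40,0],[-20,40,0],[-20,40,0],[-20,40,0]],"roll":[0,0,0,0,0,0,0,0],"fingers":[0.8,0.8,0.8,0.8,0.8,0.8,0.8,0.8]}'
python3 -m crank '{"translation":[[-20,40,20],[-20,40,20],[0,20,20],[0,0,20],[0,0,0]],"roll":[0,0,0,0,0],"fingers":[0.8,0.8,0.8,0.8,0.8]}'
python3 -c "
from h import *
go(.6347,-.1319,.012)"
```

```text
clock: 2.2
position: [0.3689, 0.2507, 0.2313]
ee_rot: [-0.0, 0.863, 0.504, 0.0]
contact_force: [0.3, 0.3, -0.4]
width: 0.0852
gripper_force: 0.0
clock: 3.0
position: [0.5681, -0.0467, 0.2311]
ee_rot: [-0.0, 0.864, 0.504, -0.0]
contact_force: [0.9, 0.5, 0.9]
width: 0.0681
gripper_force: 0.0
clock: 3.5
position: [0.6326, -0.1292, 0.1473]
ee_rot: [-0.003, 0.864, 0.504, -0.003]
contact_force: [-0.2, 0.4, -0.7]
width: 0.0683
gripper_force: 0.0
phi -0.5154 tilt [-0.0015 -0.0079] shift mm [ -1.1   4.3 135.2] q [-0.31  0.44  1.47  0.    1.24  0.21] t 3.5
```

```bash
python3 -m crank '{"translation":[[-1,4,0],[0,0,40],[0,0,30],[0,0,0],[0,0,0]],"roll":[0.007,0,0,0,0],"fingers":[0.8,0.8,0.8,0.8,0.8]}'
python3 -c "
from h import *
go(.6347,-.1319,.008)
im=get_image('top');cv2.imwrite('pics/c1.png',cv2.resize(im[100:250,320:520],None,fx=4,fy=4))"
```

```text
clock: 4.0
position: [0.6384, -0.1319, 0.0828]
ee_rot: [0.001, 0.866, 0.5, 0.001]
contact_force: [-0.6, -0.1, 0.2]
width: 0.068
gripper_force: 0.0
phi -0.523 tilt [0.0004 0.0018] shift mm [-1.9 -3.3 74.8] q [-0.31  0.49  1.54  0.    1.1   0.21] t 4.0
```

View pics/c1.png

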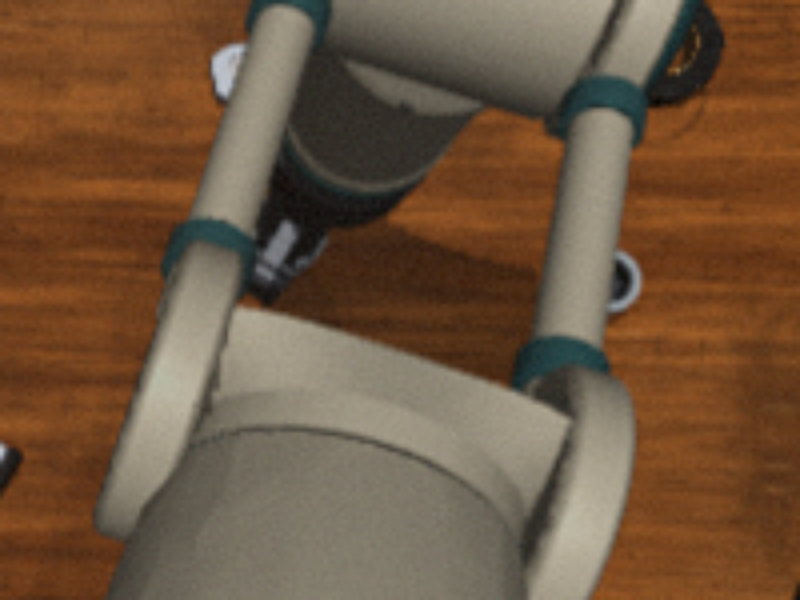

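The arm hides the socket from the top camera. The commanded sums agree with the measured pose, so I correct the few mm left and descend.

```bash
python3 -m crank '{"translation":[[-1.5,-3,0],[0,0,30],[0,0,25],[0,0,19],[0,0,0],[0,0,0]],"roll":[0,0,0,0,0,0],"fingers":[0.8,0.8,0.8,0.8,0.8,0.8]}'
python3 -c "
from h import *
go(.6347,-.1319,.008)
im=get_image('side');cv2.imwrite('pics/c2.png',cv2.resize(im[150:300,280:480],None,fx=4,fy=4))"
```

```text
clock: 4.65
position: [0.6351, -0.1321, 0.0087]
ee_rot: [0.001, 0.866, 0.5, 0.001]
contact_force: [0.0, -0.7, 0.1]
width: 0.0684
gripper_force: 0.0
phi -0.5239 tilt [0.0005 0.002 ] shift mm [-0.1 -0.5  0.7] q [-0.31  0.57  1.63  0.    0.94  0.21] t 4.65
```

View pics/c2.png

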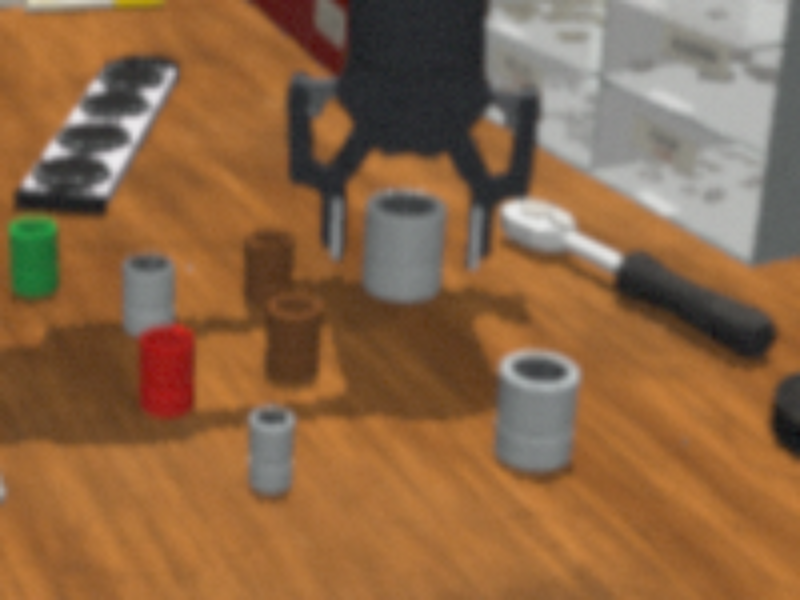

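Side view: XL at crop (403,245) stands centred between the fingers at (335,228) and (480,238). Closing on it.

```bash
python3 -m crank '{"translation":[[0,0,0],[0,0,0],[0,0,0],[0,0,0],[0,0,0],[0,0,0]],"roll":[0,0,0,0,0,0],"fingers":[0.4,0.4,0.4,0.4,0.4,0.4]}' 40; python3 -c "
from h import *
go(.6347,-.1319,.008)"
```

```text
clock: 5.3
position: [0.6353, -0.1321, 0.0091]
ee_rot: [0.001, 0.866, 0.5, 0.001]
contact_force: [-0.2, 0.6, 5.9]
width: 0.0441
gripper_force: 40.8
phi -0.524 tilt [0.0008 0.0028] shift mm [-0.1 -0.6  1.1] q [-0.31  0.57  1.63  0.    0.94  0.21] t 5.3
```

```bash
python3 -m crank '{"translation":[[0,0,-20],[0,0,-30],[0,0,-30],[32,-24,0],[32,-24,0],[32,-24,0],[32,-24,0],[32,-24,0]],"roll":[0,0,0,0,0,0,0,0],"fingers":[0.4,0.4,0.4,0.4,0.4,0.4,0.4,0.4]}'
python3 -m crank '{"translation":[[32,-24,0],[32,-24,0],[32,-24,0],[32,-24,0],[4,0,0],[0,0,0],[0,0,0],[0,0,0]],"roll":[0,0,0,0,0,0,0,0],"fingers":[0.4,0.4,0.4,0.4,0.4,0.4,0.4,0.4]}'; python3 -c "
from h import *
go(.5943,.2283,.026)"
```

```text
clock: 6.1
position: [0.6097, 0.0682, 0.0872]
ee_rot: [-0.0, 0.866, 0.5, -0.0]
contact_force: [-0.2, 0.0, -2.9]
width: 0.0438
gripper_force: 41.5
clock: 6.9
position: [0.5934, 0.2277, 0.0872]
ee_rot: [0.0, 0.866, 0.499, -0.0]
contact_force: [0.3, 0.3, -1.5]
width: 0.0439
gripper_force: 41.5
phi -0.5254 tilt [-0.0007 -0.0001] shift mm [ 1.   0.5 61.2] q [ 0.26  0.47  1.58 -0.    1.1   0.78] t 6.9
```

```bash
python3 -m crank '{"translation":[[1,0.5,0],[0,0,25],[0,0,20],[0,0,12],[0,0,0],[0,0,0]],"roll":[0,0,0,0,0,0],"fingers":[0.4,0.4,0.4,0.4,0.4,0.4]}'; python3 - <<'E'
from fit import *
go(.5943,.2283,.026)
s=get_image('side');k=8
a=cv2.resize(s,None,fx=k,fy=k,interpolation=cv2.INTER_CUBIC)
cv2.polylines(a,[np.int32(ring('side',.5943,.2283,.071,.0225)*k)],1,(0,255,0))
cv2.polylines(a,[np.int32(ring('side',.5943,.2283,.021,.0225)*k)],1,(0,255,0))
cv2.imwrite('pics/c3.png',a[1150:1650,2150:2850])
E
```

```text
clock: 7.5
position: [0.5948, 0.2295, 0.0306]
ee_rot: [0.0, 0.866, 0.5, 0.0]
contact_force: [0.6, 0.8, -1.9]
width: 0.0443
gripper_force: 41.6
phi -0.5246 tilt [0.0005 0.0004] shift mm [-1.3  0.1  4.6] q [0.26 0.53 1.63 0.   0.98 0.78] t 7.5
```

View pics/c3.png

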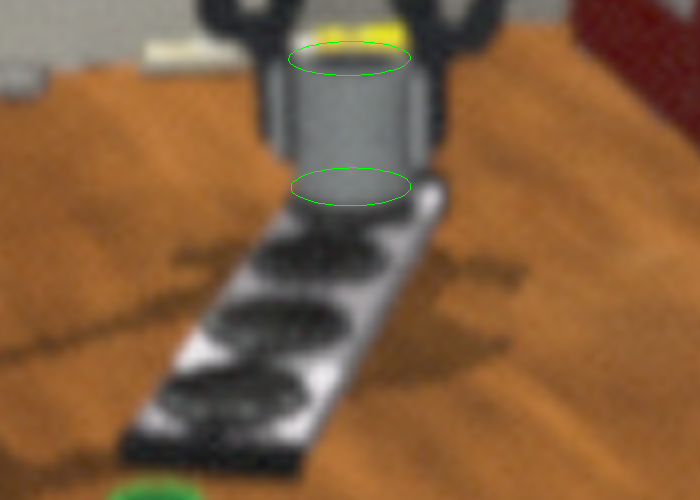

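XL sits over pad 1, matching the projected rings at crop (350,58) and (350,187). Setting it down.

```bash
python3 -m crank '{"translation":[[-1,0,2],[0,0,2.3],[0,0,0],[0,0,0]],"roll":[0,0,0,0],"fingers":[0.4,0.4,0.4,0.4]}'; python3 -m crank '{"translation":[[0,0,0],[0,0,0],[0,0,0],[0,0,-20],[0,0,-40],[0,0,-40],[0,0,0],[0,0,0]],"roll":[0,0,0,0,0,0,0,0],"fingers":[0.75,0.75,0.75,0.75,0.75,0.75,0.75,0.75]}'; python3 -c "
from h import *
go(.6093,-.3124,.12)"
```

```text
clock: 7.95
position: [0.5938, 0.2289, 0.0262]
ee_rot: [0.0, 0.866, 0.5, 0.0]
contact_force: [0.3, -0.5, -2.6]
width: 0.0446
gripper_force: 41.6
clock: 8.75
position: [0.5945, 0.2291, 0.1275]
ee_rot: [0.0, 0.866, 0.5, 0.002]
contact_force: [-0.4, 0.1, -0.5]
width: 0.0639
gripper_force: 0.0
phi -0.524 tilt [0.0023 0.0022] shift mm [-461.4  283.7    7.1] q [0.26 0.44 1.53 0.   1.18 0.78] t 8.75
```

```bash
python3 -m crank '{"translation":[[-38,23.5,0],[-38,23.5,0],[-38,23.5,0],[-38,23.5,0],[-38,23.5,0],[-38,23.5,0],[-38,23.5,0],[-38,23.5,0]],"roll":[0,0,0,0,0,0,0,0],"fingers":[0.7,0.7,0.7,0.7,0.7,0.7,0.7,0.7]}'; python3 -m crank '{"translation":[[-38,23.5,0],[-38,23.5,0],[-38,23.5,0],[-38,23.5,0],[-5,1.5,0],[0,0,30],[0,0,0],[0,0,0]],"roll":[0,0,0,0,0,0,0,0],"fingers":[0.7,0.7,0.7,0.7,0.7,0.7,0.7,0.7]}'; python3 -c "
from fit import *
go(.6093,-.3124,.008)
im=get_image('top')
go(.6093,-.3124,.008)
o=socket(im,.5943,.2283,.067,.0225);print('XL on pad',o.x.round(4),-o.fun)"
```

```text
clock: 9.55
position: [0.6031, -0.1299, 0.1242]
ee_rot: [-0.001, 0.866, 0.5, -0.001]
contact_force: [0.9, -0.2, -0.1]
width: 0.0598
gripper_force: 0.0
clock: 10.35
position: [0.6075, -0.3108, 0.0943]
ee_rot: [-0.002, 0.866, 0.5, -0.001]
contact_force: [0.3, 0.1, 1.2]
width: 0.0602
gripper_force: 0.0
phi -0.5236 tilt [ 0.0006 -0.0044] shift mm [-0.6  2.8 86.3] q [-0.57  0.53  1.45  0.    1.17 -0.05] t 10.35
phi -0.5232 tilt [ 0.0004 -0.0015] shift mm [-0.6  1.5 87.6] q [-0.57  0.53  1.45  0.    1.17 -0.05] t 10.4
XL on pad [0.5935 0.2297] 143.13453674316406
```

```bash
python3 -m crank '{"translation":[[-0.5,1.5,0],[0,0,30],[0,0,30],[0,0,21],[0,0,0],[0,0,0]],"roll":[0,0,0,0,0,0],"fingers":[0.7,0.7,0.7,0.7,0.7,0.7]}'; python3 -c "
from h import *
go(.6093,-.3124,.008)
im=get_image('side');cv2.imwrite('pics/c4.png',cv2.resize(im[150:300,280:480],None,fx=4,fy=4))"
```

```text
clock: 11.0
position: [0.6104, -0.3134, 0.016]
ee_rot: [0.001, 0.866, 0.5, 0.0]
contact_force: [0.3, -1.0, 0.7]
width: 0.0598
gripper_force: 0.0
phi -0.5234 tilt [-0.      0.0013] shift mm [ 0.3 -1.5  8. ] q [-0.58  0.6   1.53  0.    1.01 -0.05] t 11.0
```

View pics/c4.png

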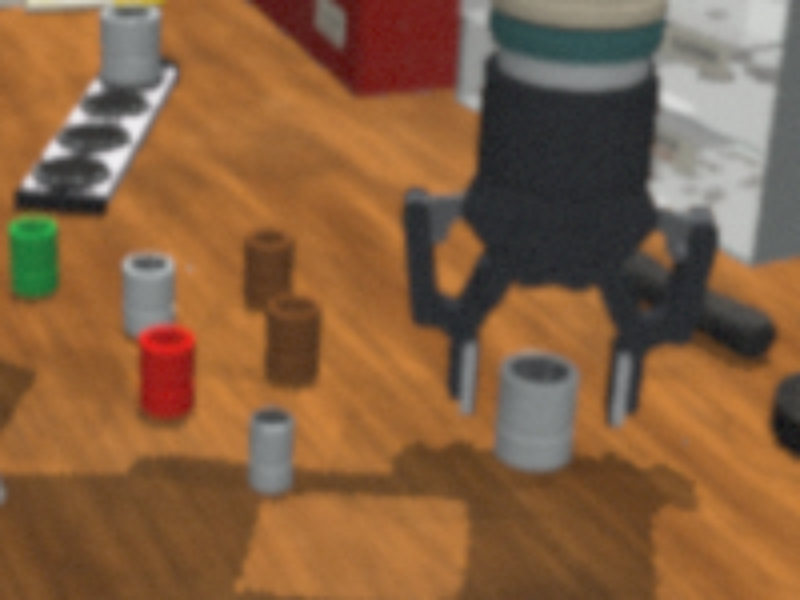

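L at crop (537,412) stands between the fingers (465,378) and (622,388). XL stands on pad 1. I'll go 9 mm lower, close and lift.

```bash
python3 -m crank '{"translation":[[0,-1,9],[0,0,0],[0,0,0],[0,0,0],[0,0,0],[0,0,0],[0,0,0],[0,0,0]],"roll":[0,0,0,0,0,0,0,0],"fingers":[0.7,0.7,0.25,0.25,0.25,0.25,0.25,0.25]}'; python3 -c "
from h import *
go(.5644,.1764,.025)"
```

```text
clock: 11.85
position: [0.609, -0.313, 0.0066]
ee_rot: [0.0, 0.866, 0.5, 0.0]
contact_force: [-1.7, 0.7, 4.8]
width: 0.0351
gripper_force: 40.1
phi -0.524 tilt [0.     0.0008] shift mm [ 401.4 -283.5  -18.7] q [-0.58  0.61  1.54  0.    0.99 -0.05] t 11.85
```

```bash
python3 -m crank '{"translation":[[0,0,-30],[0,0,-30],[0,0,-30],[36,-25.5,0],[36,-25.5,0],[36,-25.5,0],[36,-25.5,0],[36,-25.5,0]],"roll":[0,0,0,0,0,0,0,0],"fingers":[0.25,0.25,0.25,0.25,0.25,0.25,0.25,0.25]}'
python3 -m crank '{"translation":[[36,-25.5,0],[36,-25.5,0],[36,-25.5,0],[36,-25.5,0],[36,-25.5,0],[36,-25.5,0],[5.5,-3,0],[0,0,0]],"roll":[0,0,0,0,0,0,0,0],"fingers":[0.25,0.25,0.25,0.25,0.25,0.25,0.25,0.25]}'
python3 -m crank '{"translation":[[0,0,30],[0,0,20],[0,0,0],[0,0,0]],"roll":[0,0,0,0],"fingers":[0.25,0.25,0.25,0.25]}'; python3 -c "
from h import *
go(.5644,.1764,.024)"
```

```text
clock: 12.65
position: [0.5875, -0.0914, 0.0951]
ee_rot: [-0.001, 0.866, 0.5, -0.0]
contact_force: [-0.1, -0.7, -1.9]
width: 0.035
gripper_force: 40.5
clock: 13.45
position: [0.5635, 0.1779, 0.0952]
ee_rot: [-0.0, 0.865, 0.501, -0.001]
contact_force: [-0.5, -1.2, -2.4]
width: 0.0355
gripper_force: 40.6
clock: 13.85
position: [0.5643, 0.1753, 0.0458]
ee_rot: [-0.0, 0.866, 0.499, -0.001]
contact_force: [-0.1, 0.2, -1.7]
width: 0.0351
gripper_force: 40.6
phi -0.5254 tilt [-0.0009 -0.0005] shift mm [ 1.  -0.5 21.8] q [ 0.18  0.46  1.73 -0.    0.96  0.71] t 13.85
```

```bash
python3 -m crank '{"translation":[[0.5,-0.5,12],[0,0,7],[0,0,2.3],[0,0,0],[0,0,0]],"roll":[0,0,0,0,0],"fingers":[0.25,0.25,0.25,0.25,0.25]}'; python3 -m crank '{"translation":[[0,0,0],[0,0,0],[0,0,0],[0,0,-20],[0,0,-40],[0,0,-40],[0,0,0],[0,0,0]],"roll":[0,0,0,0,0,0,0,0],"fingers":[0.65,0.65,0.65,0.65,0.65,0.65,0.65,0.65]}'; python3 -c "
from h import *
go(.483,-.1308,.12)"
```

```text
clock: 14.35
position: [0.5642, 0.1774, 0.0249]
ee_rot: [0.0, 0.866, 0.5, 0.0]
contact_force: [-0.7, -0.7, -1.8]
width: 0.035
gripper_force: 40.6
clock: 15.15
position: [0.5646, 0.1775, 0.126]
ee_rot: [0.0, 0.866, 0.5, 0.001]
contact_force: [-0.4, -0.4, 1.0]
width: 0.0557
gripper_force: 0.0
phi -0.5239 tilt [0.002  0.0022] shift mm [-307.8   83.5    5.6] q [0.19 0.37 1.63 0.   1.13 0.71] t 15.15
```

```bash
python3 -m crank '{"translation":[[-38,10.3,0],[-38,10.3,0],[-38,10.3,0],[-38,10.3,0],[-38,10.3,0],[-38,10.3,0],[-38,10.3,0],[-38,10.3,0]],"roll":[0,0,0,0,0,0,0,0],"fingers":[0.58,0.58,0.58,0.58,0.58,0.58,0.58,0.58]}'; python3 -m crank '{"translation":[[-4,1,0],[0,0,30],[0,0,30],[0,0,0],[0,0,0],[0,0,0]],"roll":[0,0,0,0,0,0],"fingers":[0.58,0.58,0.58,0.58,0.58,0.58]}'; python3 -c "
from fit import *
go(.483,-.1308,.006)
im=get_image('top')
go(.483,-.1308,.006)
o=socket(im,.5644,.1764,.061,.018);print('L on pad',o.x.round(4),-o.fun)"
```

```text
clock: 15.95
position: [0.4814, -0.128, 0.123]
ee_rot: [-0.001, 0.866, 0.5, -0.001]
contact_force: [-0.8, 0.1, 0.1]
width: 0.0493
gripper_force: 0.0
clock: 16.55
position: [0.483, -0.131, 0.0655]
ee_rot: [0.001, 0.866, 0.5, 0.0]
contact_force: [0.4, 0.8, 0.2]
width: 0.0497
gripper_force: 0.0
phi -0.5234 tilt [0.0003 0.0014] shift mm [ 0.1 -0.1 59.5] q [-0.4   0.32  1.91  0.    0.91  0.12] t 16.55
phi -0.5234 tilt [0.0004 0.0022] shift mm [ 0.1 -0.4 59.8] q [-0.4   0.32  1.91  0.    0.91  0.12] t 16.6
L on pad [0.5652 0.1782] 118.09685516357422
```

```bash
python3 -m crank '{"translation":[[0,0,30],[0,0,20],[0,0,11],[0,0,0],[0,0,0]],"roll":[0,0,0,0,0],"fingers":[0.58,0.58,0.58,0.58,0.58]}'; python3 -m crank '{"translation":[[0,0,0],[0,0,0],[0,0,0],[0,0,0],[0,0,0],[0,0,0]],"roll":[0,0,0,0,0,0],"fingers":[0.15,0.15,0.15,0.15,0.15,0.15]}'; python3 -c "
from h import *
go(.5300,.1168,.022)
im=get_image('side');cv2.imwrite('pics/c5.png',cv2.resize(im[150:300,240:440],None,fx=4,fy=4))"
```

```text
clock: 17.1
position: [0.4829, -0.1313, 0.0045]
ee_rot: [0.001, 0.866, 0.5, 0.0]
contact_force: [0.2, 0.5, 0.2]
width: 0.0495
gripper_force: 0.0
clock: 17.7
position: [0.4831, -0.1314, 0.0049]
ee_rot: [0.001, 0.866, 0.5, 0.001]
contact_force: [-0.9, 0.3, 6.9]
width: 0.0273
gripper_force: 39.2
phi -0.524 tilt [0.0005 0.0025] shift mm [238.4 -83.6 -17.2] q [-0.4   0.4   1.97  0.    0.76  0.12] t 17.7
```

View pics/c5.png

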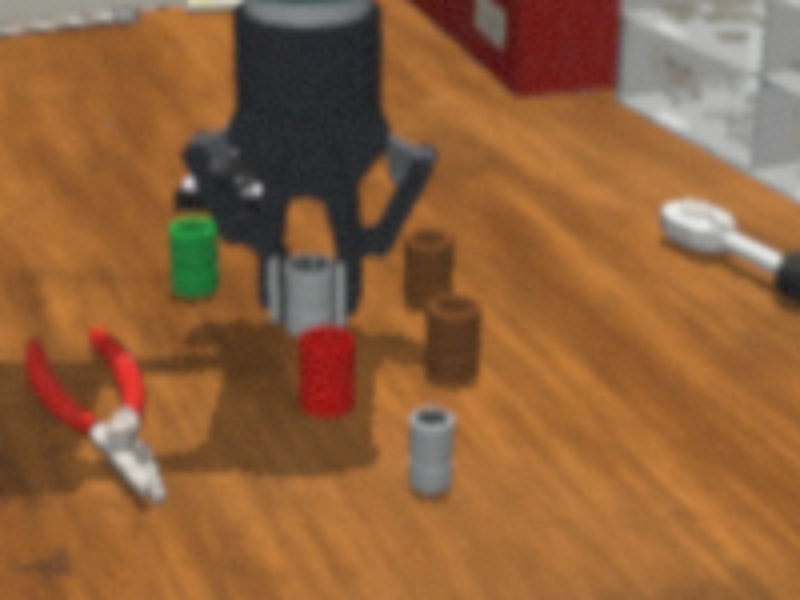

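M at crop (310,290) is gripped at 27 mm, and the lookalikes are untouched. Lifting it to pad 3.

```bash
python3 -m crank '{"translation":[[0,0,-30],[0,0,-30],[0,0,-30],[39,-13.7,0],[39,-13.7,0],[39,-13.7,0],[39,-13.7,0],[39,-13.7,0]],"roll":[0,0,0,0,0,0,0,0],"fingers":[0.15,0.15,0.15,0.15,0.15,0.15,0.15,0.15]}'
python3 -m crank '{"translation":[[39,-13.7,0],[4.4,-1.4,0],[0,0,0],[0,0,30],[0,0,25],[0,0,10],[0,0,0],[0,0,0]],"roll":[0,0,0,0,0,0,0,0],"fingers":[0.15,0.15,0.15,0.15,0.15,0.15,0.15,0.15]}'; python3 -c "
from h import *
go(.5300,.1168,.0217)"
```

```text
clock: 18.55
position: [0.5203, 0.0736, 0.0939]
ee_rot: [0.0, 0.866, 0.5, 0.0]
contact_force: [1.3, -0.9, -1.3]
width: 0.0269
gripper_force: 39.7
clock: 19.35
position: [0.5296, 0.1164, 0.0293]
ee_rot: [0.0, 0.866, 0.499, 0.0]
contact_force: [0.7, -0.6, -0.7]
width: 0.0272
gripper_force: 39.7
phi -0.5251 tilt [0.0004 0.0008] shift mm [0.5 0.1 7.6] q [ 0.09  0.42  1.86 -0.    0.87  0.61] t 19.35
```

```bash
python3 -m crank '{"translation":[[0.5,0,5],[0,0,2.2],[0,0,0],[0,0,0]],"roll":[0,0,0,0],"fingers":[0.15,0.15,0.15,0.15]}'; python3 -m crank '{"translation":[[0,0,0],[0,0,0],[0,0,0],[0,0,-20],[0,0,-40],[0,0,-40],[0,0,0],[0,0,0]],"roll":[0,0,0,0,0,0,0,0],"fingers":[0.55,0.55,0.55,0.55,0.55,0.55,0.55,0.55]}'; python3 -c "
from h import *
go(.4836,-.2938,.12)"
```

```text
clock: 19.75
position: [0.5297, 0.1176, 0.0219]
ee_rot: [0.0, 0.866, 0.5, 0.0]
contact_force: [-0.1, 0.0, 1.0]
width: 0.0269
gripper_force: 40.0
clock: 20.55
position: [0.5297, 0.1177, 0.1225]
ee_rot: [0.0, 0.866, 0.5, 0.001]
contact_force: [0.5, -1.4, -0.6]
width: 0.0473
gripper_force: 0.0
phi -0.5239 tilt [0.0014 0.0019] shift mm [-379.4  165.9    2.2] q [0.09 0.31 1.74 0.   1.08 0.61] t 20.55
```

```bash
python3 -m crank '{"translation":[[-42,18.4,0],[-42,18.4,0],[-42,18.4,0],[-42,18.4,0],[-42,18.4,0],[-42,18.4,0],[-42,18.4,0],[-42,18.4,0]],"roll":[0,0,0,0,0,0,0,0],"fingers":[0.5,0.5,0.5,0.5,0.5,0.5,0.5,0.5]}'; python3 -m crank '{"translation":[[-42,18.4,0],[-1.5,0.5,0],[0,0,30],[0,0,30],[0,0,0],[0,0,0],[0,0,0]],"roll":[0,0,0,0,0,0,0],"fingers":[0.5,0.5,0.5,0.5,0.5,0.5,0.5]}'; python3 -c "
from fit import *
go(.4836,-.2938,.003)
im=get_image('top')
go(.4836,-.2938,.003)
o=socket(im,.5305,.1178,.055,.014);print('M on pad',o.x.round(4),-o.fun)"
```

```text
clock: 21.35
position: [0.4869, -0.248, 0.1195]
ee_rot: [-0.002, 0.866, 0.5, -0.001]
contact_force: [0.3, 0.6, 0.4]
width: 0.0427
gripper_force: 0.0
clock: 22.05
position: [0.4839, -0.2941, 0.0623]
ee_rot: [0.001, 0.866, 0.5, 0.0]
contact_force: [0.5, -0.3, 0.3]
width: 0.043
gripper_force: 0.0
phi -0.5234 tilt [-0.      0.0013] shift mm [ 0.1 -0.5 59.3] q [-0.67  0.41  1.77  0.    0.97 -0.15] t 22.05
phi -0.5234 tilt [-0.0002  0.0023] shift mm [ 0.2 -0.9 59.7] q [-0.67  0.41  1.77  0.    0.97 -0.15] t 22.1
M on pad [0.53   0.1175] 148.329345703125
```

```bash
python3 -m crank '{"translation":[[0,-0.5,30],[0,0,20],[0,0,9.5],[0,0,0],[0,0,0]],"roll":[0,0,0,0,0],"fingers":[0.5,0.5,0.5,0.5,0.5]}'; python3 -c "
from h import *
go(.4836,-.2938,.003)
im=get_image('side');cv2.imwrite('pics/c6.png',cv2.resize(im[200:300,280:413],None,fx=6,fy=6))"
```

```text
clock: 22.6
position: [0.4836, -0.2943, 0.003]
ee_rot: [0.001, 0.866, 0.5, 0.0]
contact_force: [-0.6, -0.6, -0.7]
width: 0.043
gripper_force: 0.0
phi -0.5238 tilt [-0.0002  0.0019] shift mm [ 0.5 -0.2 -0. ] q [-0.67  0.48  1.83  0.    0.83 -0.15] t 22.6
```

View pics/c6.png

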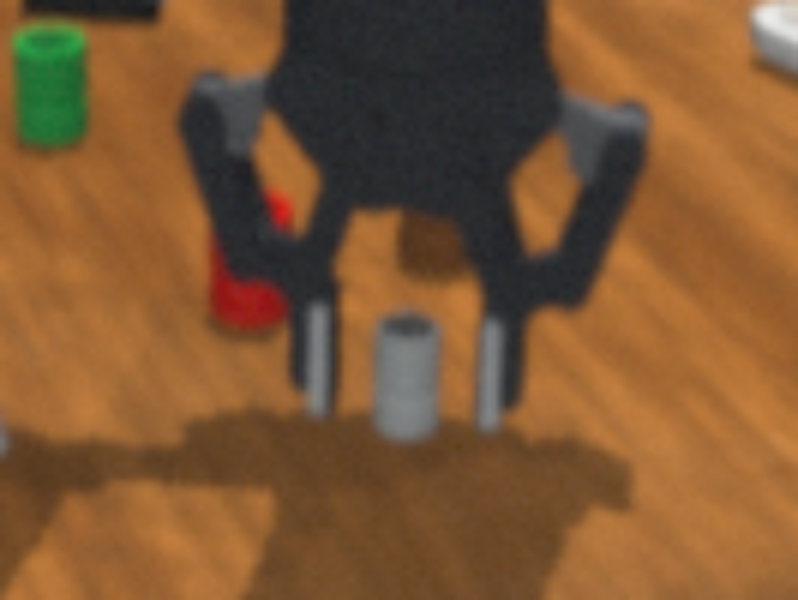

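S at crop (407,375) stands centred between the fingers at (318,360) and (490,372).

```bash
python3 -m crank '{"translation":[[0.5,0,0],[0,0,0],[0,0,0],[0,0,0],[0,0,0],[0,0,0],[0,0,0]],"roll":[0,0,0,0,0,0,0],"fingers":[0.1,0.1,0.1,0.1,0.1,0.1,0.1]}' 40; python3 -c "
from h import *
go(.4987,.0622,.0205)"
```

```text
clock: 23.35
position: [0.4837, -0.2938, 0.0031]
ee_rot: [0.001, 0.866, 0.5, 0.0]
contact_force: [-0.9, 0.2, 7.1]
width: 0.0185
gripper_force: 39.0
phi -0.524 tilt [-0.0001  0.0021] shift mm [ 315.7 -165.2  -17.8] q [-0.67  0.48  1.83  0.    0.83 -0.15] t 23.35
```

```bash
python3 -m crank '{"translation":[[0,0,-30],[0,0,-30],[0,0,-30],[39,-20.5,0],[39,-20.5,0],[39,-20.5,0],[39,-20.5,0],[39,-20.5,0]],"roll":[0,0,0,0,0,0,0,0],"fingers":[0.1,0.1,0.1,0.1,0.1,0.1,0.1,0.1]}'
python3 -m crank '{"translation":[[39,-20.5,0],[39,-20.5,0],[39,-20.5,0],[3.7,-1.2,0],[0,0,30],[0,0,30],[0,0,0],[0,0,0]],"roll":[0,0,0,0,0,0,0,0],"fingers":[0.1,0.1,0.1,0.1,0.1,0.1,0.1,0.1]}'; python3 -c "
from h import *
go(.4987,.0622,.0205)"
```

```text
clock: 24.15
position: [0.4915, -0.0717, 0.092]
ee_rot: [0.0, 0.866, 0.5, 0.0]
contact_force: [-0.0, -0.2, -0.2]
width: 0.0189
gripper_force: 39.2
clock: 24.95
position: [0.4977, 0.062, 0.032]
ee_rot: [-0.0, 0.866, 0.5, -0.001]
contact_force: [-0.1, -0.3, -0.5]
width: 0.0194
gripper_force: 39.3
phi -0.5245 tilt [-0.0008 -0.001 ] shift mm [ 0.7  0.8 11.5] q [-0.01  0.37  1.94 -0.    0.83  0.51] t 24.95
```

```bash
python3 -m crank '{"translation":[[0.5,0,6],[0,0,3],[0,0,2.2],[0,0,0],[0,0,0]],"roll":[0,0,0,0,0],"fingers":[0.1,0.1,0.1,0.1,0.1]}'; python3 -m crank '{"translation":[[0,0,0],[0,0,0],[0,0,0],[0,0,-20],[0,0,-40],[0,0,-40],[0,0,0],[0,0,0]],"roll":[0,0,0,0,0,0,0,0],"fingers":[0.45,0.45,0.45,0.45,0.45,0.45,0.45,0.45]}'; python3 -m crank '{"translation":[[-40,0,-20],[-40,0,-20],[-40,0,-10],[-40,0,0],[-40,0,0],[-40,0,0],[0,0,0],[0,0,0]],"roll":[0,0,0,0,0,0,0,0],"fingers":[0.45,0.45,0.45,0.45,0.45,0.45,0.45,0.45]}';python3 - <<'E'
from fit import *
im=get_image('top');s=get_image('side')
for n,x,y,z,r in(("XL",.5943,.2283,.067,.0225),("L",.5644,.1764,.061,.018),("M",.5305,.1178,.055,.014),("S",.499,.0628,.051,.010)):
    o=socket(im,x,y,z,r);print(n,o.x.round(4),((o.x-[x,y])*1000).round(1),-o.fun)
a=cv2.resize(im[140:245,200:335],None,fx=5,fy=5,interpolation=cv2.INTER_CUBIC)[:,:675];b=cv2.resize(s[60:320,220:500],None,fx=2,fy=2)
cv2.imwrite('pics/f1.png',a);cv2.imwrite('pics/f2.png',b)
E
```

```text
clock: 25.45
position: [0.4984, 0.063, 0.021]
ee_rot: [0.0, 0.866, 0.5, 0.0]
contact_force: [-0.3, 0.1, -0.5]
width: 0.0192
gripper_force: 39.3
clock: 26.25
position: [0.4987, 0.0631, 0.1217]
ee_rot: [0.001, 0.866, 0.5, 0.001]
contact_force: [0.1, -0.1, -1.0]
width: 0.0384
gripper_force: 0.0
clock: 27.05
position: [0.377, -0.1448, 0.1695]
ee_rot: [-0.001, 0.867, 0.499, -0.0]
contact_force: [-0.2, 0.7, -0.7]
width: 0.0389
gripper_force: 0.0
XL [0.5933 0.2297] [-1.   1.4] 138.06527709960938
L [0.5652 0.1782] [0.8 1.8] 119.36686706542969
M [0.5298 0.1175] [-0.7 -0.3] 142.8118896484375
S [0.4988 0.0629] [-0.2  0.1] 118.75492858886719
```

View pics/f1.png

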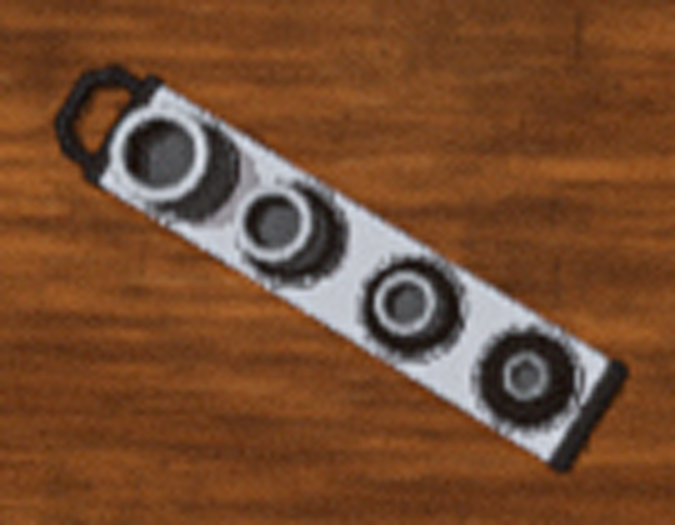

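View pics/f2.png

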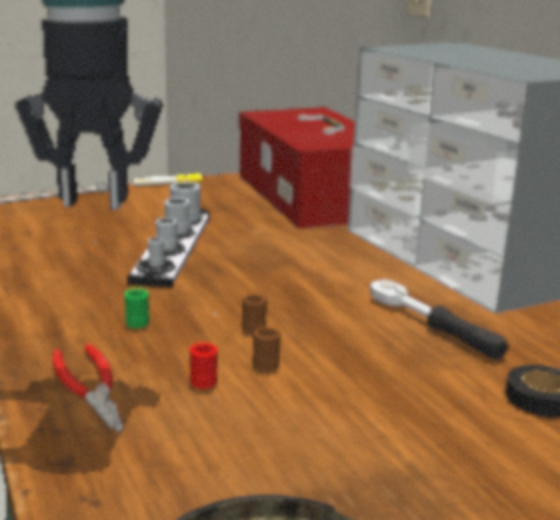

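All four stand upright in order, each within 2 mm of its pad centre. The gripper is clear, and the ratchet and pliers haven't moved.

```bash
python3 -c "
from rig import manip
print(manip.sign_off())"
```

```text
the job is handed in; nothing more can be done
None
```

The four sockets stand upright on the rail in size order, widest at the loop, each within about 2 mm of its pad centre; the ratchet and pliers were left in place, and I handed the job in at about 27 s (no verdict was shown).

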